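Start the captive clamp bolt of a gear case fixture

TASK

Start the knurled hand bolt of the clamp strap in its threaded boss without crossing the thread, as a fitter does: turn it backward (anticlockwise from above) until you feel it drop into the thread, then one full turn forward (clockwise). Finish while still holding the bolt's head in the gripper, at rest, with the bolt started like that; leave the other things on the bench where they are.

Things in the scene. Friction and masses are not known exactly. Their poses are not given: they have to be found in the camera images.
- fixture: Blue steel holding fixture fixed to the bench, base 200 x 350 x 12 mm, with an aluminium gear case under one clamp strap. Origin on the bench exactly under the upright axis of the hand bolt; the base reaches 90 mm to its -y and 260 mm to its +y. Near the bolt nothing but the bolt is higher than 89 mm; the case begins at y = +104 mm, is 133 mm high and its shaft at y = +168 mm reaches 175 mm.
- handbolt: Captive dark steel hand bolt, about 0.5 kg: round knurled head, 40 mm diameter, 28 mm high, origin at the head's centre (at the start about 135 mm above the bench). A yellow paint mark on the head points to -x of its frame, which turns with it. The strap guides it upright: it only turns and slides up and down, and can be raised by only a few mm. Left alone it stays where it is.
- bolt_turn (a joint): Angle of the hand bolt about its axis in rad, growing clockwise from above (forward, tightening), falling when it is turned backward; turning friction about 0.03 N m. Right-hand single-start thread, lead 8 mm per turn. At first it stands on top of the thread at a random angle; 0.5 to 1.5 rad backward the thread's end is passed.
- bolt_sink (a joint): Travel of the hand bolt in m, growing downward. Turned backward it climbs by 0.5 to 2 mm to 0, at the thread's end, then drops to 0.008: by its own weight if left free, with a light push down if held; the drop is complete within 0.2 rad past the end. From there forward it screws down 8 mm per turn (a hand that holds it must go down with it): 0.016 after one turn, 0.036 fully home.
- boss_mouth (a point): Centre of the mouth of the brass threaded boss (46 mm diameter), on the bolt's axis, 52 mm above the bench. Above it the steel clamp strap (50 mm wide along the fixture's x, 172 mm long along its y, top 83 mm above the bench), with a brass guide bush of 38 mm diameter round the bolt, top at 87 mm.
- wrench: Steel spanner, 190 mm long, lying on the bench; bystander.
- screwdriver: Red-handled screwdriver, 200 mm long, lying on the bench; bystander.
- gear: Steel gear, 72 mm diameter, 28 mm high, flat on the bench, origin under its centre; bystander.
- bearing_race: Steel bearing ring, 72 mm diameter, 18 mm high, flat on the bench, origin under its centre; bystander.
- paint_can: Black and red can, 84 mm diameter, 110 mm high, standing, origin under its centre; bystander.
- oil_bottle: Yellow bottle, 60 mm diameter, 160 mm high, standing, origin under its centre; bystander.

How it is judged:
By the outcome, as a careful person would: the job done as asked, in the order asked, and still so for the second after the job is handed in, while the arm keeps its last pose, push and grip.
It also fails if it takes over 61 s, if anything falls off the work surface, if the arm or the gripper's body presses on something with over 40 N, if the wrist force passes 120 N, or if a joint passes its speed limit or range.

ROBOT

A 6-joint arm with a two-finger parallel gripper is mounted at the origin on the work surface. World frame = base frame: x ahead of the robot, y to its left, z up, the work surface at z = 0. Lengths are in m, angles in rad, forces in N, time in s.
With the tool pointing down it reaches from about 0.35 to 0.975 m from the base axis. Payload 4.9 kg.
Tool frame: the origin (TCP) lies between the finger pads, 19 mm behind the fingertips; this is the grasp point; z points along the fingers, y is the line along which they close (so a half turn about z gives the same grasp; the last joint's range is limited). The gripper opens to 85 mm and grips with 20 to 120 N. Pads are 22 mm wide; open, the fingers measure 114 mm over their backs; the gripper's body (76 mm by 85 mm) begins 54 mm behind the grasp point. The pads swing forward as they close: fully open they stand 13 mm farther back than shut.
Start: joints at [0.994, 0.053, 1.613, -0, 1.476, -0.119], TCP at [0.276, 0.561, 0.25] pointing down, gripper open.
Joint ranges: [-3.01, 3.01], [-1.01, 2.22], [0.06, 2.58], [-1.02, 4.17], [0.09, 2.62], [-3.14, 3.14]. Speed limits (rad/s): [2.57, 2.57, 3.14, 3.14, 3.14, 3.14].

INTERFACE

Orientations are given as a unit quaternion [w, x, y, z].
In Python, from plant import manip gives the robot as it stands. The module is installed in compiled form; this text tells all that it offers.
- The arm moves only by the tool arm_command, never from a script. Its argument "moves" is a list of rows, each a list of 3 entries, a list of its own where there are three numbers: the opening, from -1 (shut) to 1 (fully open), then the shift along the tool's x, y, z in units of 0.15 m (1.0 is 0.15 m), then the turn about the tool's z in units of 2 pi rad (1.0 is 2 pi rad). A call has 1 to 20 rows; each row is the pose to reach, as a shift and turn from the pose commanded when the call began, along the tool's axes at that moment, turning the shorter way round; what a row does not reach only later rows make up. A row lasts 1/12 s, in which the tool goes at most 41.7 mm and 7.16 degrees, less where a joint would pass 70% of its speed; a pose out of reach is approached as far as the arm can. A call with a number of a shift or a turn outside -1 to 1 is refused whole. A call with a gripper value outside its range is refused whole. The fingers move at their own pace and stop on an object; the grip force is fixed at half the most. Time passes only in rows, so rows that repeat a pose let the fingers close. It gives the time, the measured TCP pose, the force, the opening and the grip force at its end, in the units of the state.
- manip.state(): the state, without advancing time (a new reading comes with each control period).
- manip.grab_frame(name): name is "side" or "top"; returns a dict with "frame" (384x512x3 uint8, red, green, blue), "fx", "fy", "cx", "cy" (pixels), "k1" (the pictures are not rectified: a ray, as slopes to the right and down, at radius r is drawn at 1 + k1 r^2 times it, then the intrinsics apply), "R" (3x3) and "t" (3): a world point X has camera coordinates R X + t. Camera axes: x right, y down, z forward; pixel columns grow to the right and rows downward; lengths in m; the calibration is good to about 2 mm. A picture is of the moment at which its call begins. There is no depth.
- manip.job_done(): hands the job in; it is judged then, once.
Trained networks look in a picture, given as the dict that the camera call returned (one of the last four; its "shot" number tells which), for a name from the list of things; names that differ only in an ending like _2 or _b are one class to them, and where a whole thing is asked for, a point or a joint stands for the part that bears it (a point fixed in the world has none). Each returns a list of dicts, best first, with "confidence" (0 to 1); they miss things now and then, are a little off and sometimes report something else, mostly with a low value. They report only what shows in the picture. A call takes as long as a camera call.
- manip.search_frame(picture, target): "extent" ([left, top, right, bottom] in pixels, round what is visible of it).
The state is a dict: "time": time; "joint_pos": joint angles; "joint_vel": joint speeds; "joint_efforts": joint torques, N m; "tool_pos": TCP position; "tool_rot": TCP orientation; "contact_force": force on the tool from outside, world axes, zero at the start; "ft_torque": the same for the moment, N m; "gripper_width": opening from 0.0 (shut) to 1.0 (fully open); "grasp_force": force on a finger pad.
Only numpy, scipy, OpenCV 4.12 (cv2) and the standard library are available. Lean on these libraries where they do the work, as an engineer would, in place of code of your own. Each camera call takes 0.05 s, during which the arm holds its last target. There are 200 camera calls.

## Working session

There is one attempt and no reset: what is moved stays moved. The work goes in short steps, Python scripts to look and compute and a tool call to move; the robot and the scene stay as the last step left them, time stands still between calls to the robot, and variables do not carry over. Pictures are saved under pics/ and viewed, at most 10 in all, crops included, and the job is handed in when it is done.

Besides the shell and the picture viewer there is one more tool, called after "Call:" as name(argument=value, ...) on one line, values as JSON. arm_command: Moves the arm, as the interface text tells. Shifts and turns lie within -1 to 1; 1 stands for 0.15 m of shift or 2 pi rad of turn. Its arguments: {"type":"object","properties":{"moves":{"type":"array"}},"required":["moves"]}

```bash
mkdir -p pics
cat > h.py <<'E'
import numpy as np, cv2
from plant import manip
def K(p): return np.array([[p["fx"],0,p["cx"]],[0,p["fy"],p["cy"]],[0,0,1.]]), np.array([p["k1"],0,0,0.])
def ray(p,uv):
    k,d=K(p); s=cv2.undistortPoints(np.array([[uv]],float),k,d)[0,0]
    R=np.array(p["R"]); c=-R.T@np.array(p["t"]); return c,R.T@np.array([s[0],s[1],1])
def atz(p,uv,z):
    c,d=ray(p,uv); return c+d*(z-c[2])/d[2]
def proj(p,X):
    k,d=K(p); R=np.array(p["R"]); return cv2.projectPoints(np.array(X,float).reshape(-1,1,3),cv2.Rodrigues(R)[0],np.array(p["t"],float),k,d)[0][:,0]
def save(p,n): cv2.imwrite("pics/"+n,p["frame"][:,:,::-1])
E
python3 - <<'E'
from h import *
np.set_printoptions(precision=4,suppress=True)
print(manip.state())
ims=[]
for n in("top","side"):
    p=manip.grab_frame(n); ims.append(p["frame"]); print(n,"cam",-np.array(p["R"]).T@np.array(p["t"]),p["k1"],p["fx"])
    for t in("handbolt","fixture","paint_can","oil_bottle"):
        for r in manip.search_frame(p,t)[:2]:
            e=r["extent"]; print(t,e,r["confidence"],atz(p,((e[0]+e[2])/2,(e[1]+e[3])/2),0.135))
v=np.vstack(ims); save({"frame":cv2.resize(v,None,fx=.78,fy=.78)},"a.png")
E
```

```text
{'time': 0.0, 'joint_pos': array([ 0.994 ,  0.0533,  1.6143, -0.    ,  1.476 , -0.119 ]), 'joint_vel': array([-0.0028,  0.0004, -0.0005,  0.0002,  0.0005, -0.0008]), 'joint_efforts': array([  0.0016, -39.3675, -37.0179,   0.    ,   0.0068,   0.    ]), 'tool_pos': array([0.2759, 0.5601, 0.2488]), 'tool_rot': array([-0.0003,  0.2269,  0.9739, -0.001 ]), 'contact_force': array([ 0.788 , -0.2658,  0.0265]), 'ft_torque': array([ 0.0402, -0.0479,  0.0317]), 'grasp_force': 0.0, 'gripper_width': 0.9991661015645354}
top cam [ 0.3037 -0.0021  1.1953] -0.05736040345119044 363.8143952132025
handbolt [240.7, 177.4, 251.7, 189.9] 0.52 [0.5145 0.0306 0.135 ]
fixture [165.7, 156.9, 282.0, 245.3] 0.85 [0.4627 0.0966 0.135 ]
paint_can [391.4, 155.8, 428.0, 186.3] 0.67 [ 0.5496 -0.4645  0.135 ]
paint_can [236.4, 176.7, 250.8, 189.3] 0.48 [0.5166 0.0384 0.135 ]
oil_bottle [113.8, 195.9, 142.1, 219.1] 0.86 [0.4458 0.3798 0.135 ]
oil_bottle [393.7, 156.0, 429.2, 187.4] 0.24 [ 0.5475 -0.4698  0.135 ]
side cam [-0.0486 -0.7585  0.9717] -0.03541777032943451 388.54473089668966
handbolt [247.0, 175.7, 257.7, 190.7] 0.76 [0.5089 0.0262 0.135 ]
fixture [177.3, 151.1, 284.1, 238.4] 0.96 [0.4206 0.0207 0.135 ]
fixture [273.9, 279.4, 312.6, 326.6] 0.23 [ 0.3312 -0.3952  0.135 ]
paint_can [364.8, 275.9, 404.2, 323.2] 0.62 [ 0.5202 -0.5207  0.135 ]
paint_can [177.0, 127.2, 193.4, 170.3] 0.46 [0.421  0.3246 0.135 ]
oil_bottle [177.7, 126.8, 193.7, 168.5] 0.6 [0.4257 0.3296 0.135 ]
```

View pics/a.png

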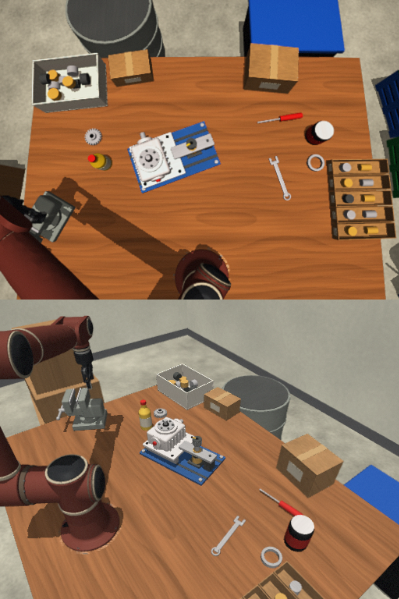

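The fixture's bolt is near pixel (246,186) in the top view and (252,183) in the side view, with the case to the left of it. I'll zoom in.

Run:
```python
from h import *
a=manip.grab_frame("top"); b=manip.grab_frame("side")
c=lambda p,x,y:cv2.resize(p["frame"][y:y+75,x:x+100],None,fx=8,fy=8,interpolation=cv2.INTER_CUBIC)
save({"frame":np.vstack([cv2.resize(c(a,200,150),(400*2,300*2))[:, :]])},"b.png")
save({"frame":c(b,200,150)},"c.png")
```

```text
(no output)
```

View pics/b.png

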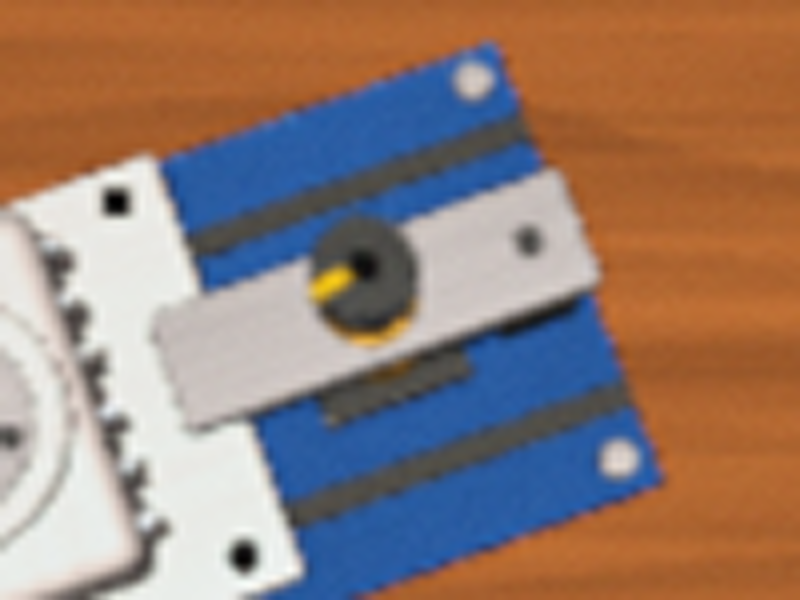

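View pics/c.png

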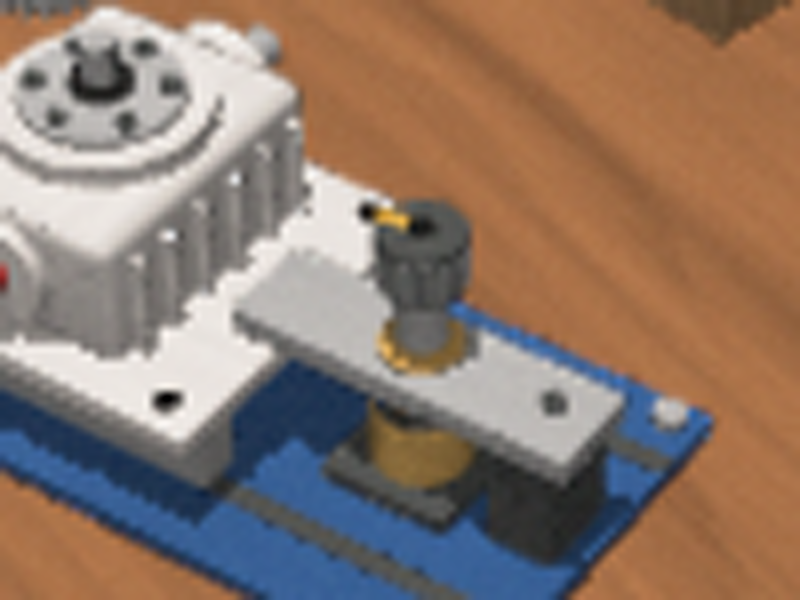

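The top view shows the head's top centre at crop (363,268), with base corners at (490,42) and (662,485). In the side view the head's top centre is at crop (422,228).

Run:
```python
from h import *
np.set_printoptions(precision=4,suppress=True)
a=manip.grab_frame("top"); b=manip.grab_frame("side")
px=lambda u,v:((u+.5)/8-.5+200,(v+.5)/8-.5+150)
for z in (.147,.149,.151): print(z,atz(a,px(363,268),z),atz(b,px(422,228),z))
c1=atz(a,px(490,42),.012);c2=atz(a,px(662,485),.012)
d=(c2-c1)[:2];print(c1,c2,np.linalg.norm(d))
# +y perpendicular to the edge toward the case
n=np.array([-d[1],d[0]])/np.linalg.norm(d)
if n[1]<0:n=-n
print("ydir",n,"bolt",(c1+c2)[:2]/2+.09*n, "yaw", np.degrees(np.arctan2(-n[0],n[1])))
# strap-end corners z .083
s1=atz(a,px(560,170),.083);s2=atz(a,px(600,285),.083);print(s1,s2,np.linalg.norm(s1-s2))
s=manip.state();from scipy.spatial.transform import Rotation as R
q=s["tool_rot"];print(R.from_quat([q[1],q[2],q[3],q[0]]).as_matrix())
mk=atz(a,px(320,290),.149)-atz(a,px(363,268),.149);print("mark",mk)
```

```text
0.147 [0.5139 0.034  0.147 ] [0.5157 0.0359 0.147 ]
0.149 [0.5135 0.0339 0.149 ] [0.5143 0.034  0.149 ]
0.151 [0.5131 0.0338 0.151 ] [0.513  0.0321 0.151 ]
[ 0.6376 -0.015   0.012 ] [ 0.4494 -0.0835  0.012 ] 0.2002453590558472
ydir [-0.3424  0.9396] bolt [0.5127 0.0353] yaw 20.02212663358388
[ 0.5653 -0.0411  0.083 ] [ 0.5193 -0.0561  0.083 ] 0.04844307434250183
[[-0.897   0.442   0.    ]
 [ 0.442   0.897   0.0001]
 [-0.      0.0001 -1.    ]]
mark [-0.0081  0.0157 -0.    ]
```

Call:
arm_command(moves=[[1,[-0.99,-0.815,0],0],[1,[-0.99,-0.815,0],0],[1,[-0.99,-0.815,0],0],[1,[-0.99,-0.815,0],0],[1,[-0.99,-0.815,0],0]])

```text
time: 1.12
tool_pos: [0.3563, 0.3826, 0.25]
tool_rot: [0.0, 0.228, 0.974, -0.0]
contact_force: [-0.0, 0.4, -0.4]
gripper_width: 0.999
grasp_force: 0.0
```

Call:
arm_command(moves=[[1,[-0.99,-0.815,0],0],[1,[-0.99,-0.815,0],0],[1,[-0.99,-0.815,0],0],[1,[-0.99,-0.815,0],0],[1,[-0.99,-0.815,0],0]])

```text
time: 1.53
tool_pos: [0.4356, 0.207, 0.2504]
tool_rot: [0.001, 0.228, 0.974, -0.0]
contact_force: [1.0, 0.3, 1.2]
gripper_width: 0.997
grasp_force: 0.0
```

Call:
arm_command(moves=[[1,[-0.99,-0.815,0.1],0],[1,[-0.99,-0.815,0.1],0],[1,[-0.99,-0.815,0.1],0],[1,[-0.99,-0.815,0.1],0],[1,[-0.99,-0.815,0.1],0],[1,[-0.99,-0.815,0.1],0],[1,[-0.99,-0.815,0.1],0]])

```text
time: 2.12
tool_pos: [0.5139, 0.0337, 0.2348]
tool_rot: [-0.0, 0.228, 0.974, 0.0]
contact_force: [-1.5, 0.3, 0.1]
gripper_width: 1.001
grasp_force: 0.0
```

```bash
cat > s.py <<'E'
from h import *
np.set_printoptions(precision=4,suppress=True)
from scipy.spatial.transform import Rotation as R
s=manip.state();q=s["tool_rot"];M=R.from_quat([q[1],q[2],q[3],q[0]]).as_matrix()
print(s["time"],"p",s["tool_pos"],"F",s["contact_force"],"T",s["ft_torque"],"j",s["joint_pos"],"w",s["gripper_width"],s["grasp_force"])
print("toolx",M[:,0],"z",M[:,2],"shift units",M.T@(np.array([.5135,.0343,.135])-s["tool_pos"])/.15)
E
python3 s.py
python3 - <<'E'
from h import *
a=manip.grab_frame("top"); b=manip.grab_frame("side")
c=lambda p,x,y:cv2.resize(p["frame"][y:y+75,x:x+100],None,fx=4,fy=4,interpolation=cv2.INTER_CUBIC)
save({"frame":np.hstack([c(a,200,150),c(b,200,140)])},"d.png")
E
```

```text
2.1167 p [0.5139 0.0337 0.2348] F [-1.5247  0.2836  0.0663] T [0.0213 0.032  0.0137] j [-0.0794 -0.2042  1.8813  0.0004  1.4652 -1.1896] w 1.001472101882915 0.0
toolx [-0.8958  0.4445  0.0008] z [-0.0007  0.0005 -1.    ] shift units [0.0039 0.0025 0.6656]
```

View pics/d.png

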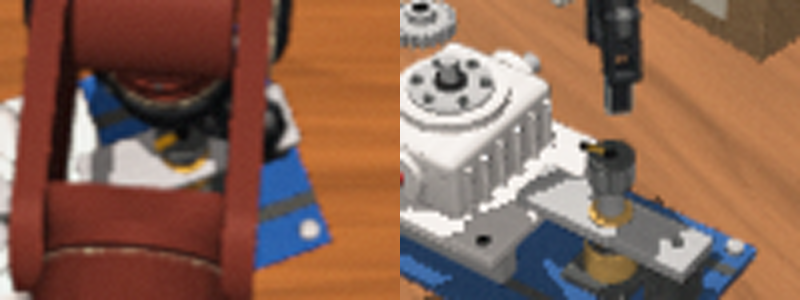

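The top view is blocked by the arm. The side view shows the gripper above the bolt head at crop (612,160). I'll lower it and close.

Call:
arm_command(moves=[[1,[0,0,0.2],0],[1,[0.004,0.002,0.4],0],[1,[0.004,0.002,0.55],0],[1,[0.004,0.002,0.64],0],[1,[0.004,0.002,0.685],0],[1,[0.004,0.002,0.685],0],[1,[0.004,0.002,0.685],0]])

```text
time: 2.8
tool_pos: [0.5135, 0.0361, 0.133]
tool_rot: [0.0, 0.226, 0.974, 0.0]
contact_force: [0.5, -0.1, 0.1]
gripper_width: 0.999
grasp_force: 0.0
```

Call:
arm_command(moves=[[-0.5,[0,0,0],0],[-0.5,[0,0,0],0],[-0.5,[0,0,0],0],[-1,[0,0,0],0],[-1,[0,0,0],0],[-1,[0,0,0],0],[-1,[0,0,0],0],[-1,[0,0,0],0],[-1,[0,0,0],0],[-1,[0,0,0],0]])

```text
time: 3.63
tool_pos: [0.514, 0.0354, 0.1334]
tool_rot: [0.001, 0.227, 0.974, 0.0]
contact_force: [-1.8, 1.0, 5.4]
gripper_width: 0.456
grasp_force: 59.8
```

```bash
python3 s.py
```

```text
3.6333 p [0.514  0.0354 0.1334] F [-1.8147  0.9957  5.3744] T [ 0.2163  0.1525 -0.0219] j [-0.0761 -0.1103  1.9738  0.0004  1.2766 -1.189 ] w 0.4562707919837194 59.78361904621124
toolx [-0.897   0.4421 -0.0013] z [ 0.0015  0.0003 -1.    ] shift units [-0.0002 -0.0077 -0.0108]
```

Call:
arm_command(moves=[[-1,[0,0,0],-0.015],[-1,[0,0,-0.001],-0.03],[-1,[0,0,-0.002],-0.045],[-1,[0,0,-0.003],-0.06],[-1,[0,0,-0.003],-0.06],[-1,[0,0,-0.003],-0.06]])

```text
time: 4.13
tool_pos: [0.5139, 0.0349, 0.1337]
tool_rot: [0.001, 0.04, 0.999, -0.0]
contact_force: [-1.9, -1.2, 6.3]
gripper_width: 0.449
grasp_force: 60.1
```

```bash
python3 s.py
```

```text
4.1333 p [0.5139 0.0349 0.1337] F [-1.8939 -1.2115  6.3381] T [0.0921 0.2408 0.1135] j [-0.0764 -0.1107  1.9736 -0.0005  1.2776 -1.5662] w 0.4491324655431866 60.066595673561096
toolx [-0.9967  0.0807 -0.0012] z [ 0.0011 -0.0006 -1.    ] shift units [ 0.0021 -0.0045 -0.0084]
```

Call:
arm_command(moves=[[-1,[0,0,0],-0.01],[-1,[0,0,0],-0.02],[-1,[0,0,0],-0.02],[-1,[0,0,0],-0.02]])

```text
time: 4.47
tool_pos: [0.5139, 0.0348, 0.1339]
tool_rot: [0.001, -0.022, 1.0, -0.001]
contact_force: [-1.4, -1.0, 6.0]
gripper_width: 0.454
grasp_force: 60.1
```

Call:
arm_command(moves=[[-1,[0,0,0],-0.01],[-1,[0,0,0],-0.02],[-1,[0,0,0],-0.02],[-1,[0,0,0],-0.02]])

```text
time: 4.8
tool_pos: [0.5139, 0.0346, 0.134]
tool_rot: [0.0, -0.085, 0.996, -0.001]
contact_force: [-2.4, -2.1, 7.3]
gripper_width: 0.449
grasp_force: 60.2
```

Call:
arm_command(moves=[[-1,[0,0,0],-0.01],[-1,[0,0,0],-0.02],[-1,[0,0,0],-0.02],[-1,[0,0,0],-0.02]])

```text
time: 5.13
tool_pos: [0.5139, 0.0345, 0.1342]
tool_rot: [0.0, -0.148, 0.989, -0.001]
contact_force: [-2.6, -2.5, 9.3]
gripper_width: 0.456
grasp_force: 60.3
```

Call:
arm_command(moves=[[-1,[0,0,0],-0.01],[-1,[0,0,0],-0.02],[-1,[0,0,0],-0.02],[-1,[0,0,0],-0.02]])

```text
time: 5.47
tool_pos: [0.514, 0.0343, 0.1343]
tool_rot: [0.0, -0.209, 0.978, -0.001]
contact_force: [-3.5, -2.9, 9.2]
gripper_width: 0.451
grasp_force: 60.3
```

Call:
arm_command(moves=[[-1,[0,0,0],-0.01],[-1,[0,0,0],-0.02],[-1,[0,0,0],-0.02],[-1,[0,0,0],-0.02]])

```text
time: 5.8
tool_pos: [0.514, 0.0342, 0.1344]
tool_rot: [0.0, -0.27, 0.963, -0.001]
contact_force: [-2.9, -3.7, 8.2]
gripper_width: 0.454
grasp_force: 60.3
```

Call:
arm_command(moves=[[-1,[0,0,0],-0.01],[-1,[0,0,0],-0.02],[-1,[0,0,0],-0.02],[-1,[0,0,0],-0.02]])

```text
time: 6.13
tool_pos: [0.5141, 0.0341, 0.1344]
tool_rot: [0.0, -0.33, 0.944, -0.001]
contact_force: [-2.2, -4.2, 7.9]
gripper_width: 0.452
grasp_force: 60.3
```

Call:
arm_command(moves=[[-1,[0,0,0.003],-0.01],[-1,[0,0,0.007],-0.01],[-1,[0,0,0.01],-0.01],[-1,[0,0,0.01],-0.01],[-1,[0,0,0.01],-0.01]])

```text
time: 6.55
tool_pos: [0.5142, 0.0341, 0.1341]
tool_rot: [0.0, -0.36, 0.933, -0.001]
contact_force: [-5.0, -4.1, 14.3]
gripper_width: 0.454
grasp_force: 60.9
```

```bash
python3 s.py
```

```text
6.55 p [0.5142 0.0341 0.1341] F [-5.0494 -4.0821 14.2707] T [-0.2896  1.0231  0.0392] j [-0.077  -0.1104  1.9727 -0.0026  1.2779 -2.3828] w 0.45403239194483613 60.86430788040161
toolx [-0.7413 -0.6711  0.0009] z [ 0.0012 -0.0026 -1.    ] shift units [ 0.0026  0.0042 -0.0063]
```

Call:
arm_command(moves=[[-1,[0,0,0],-0.01],[-1,[0,0,0],-0.02],[-1,[0,0,0],-0.02],[-1,[0,0,0],-0.02]])

```text
time: 6.88
tool_pos: [0.5143, 0.034, 0.1333]
tool_rot: [0.0, -0.418, 0.909, -0.002]
contact_force: [-0.8, -5.4, 5.7]
gripper_width: 0.453
grasp_force: 60.2
```

Call:
arm_command(moves=[[-1,[0,0,0],-0.01],[-1,[0,0,0],-0.02],[-1,[0,0,0],-0.02],[-1,[0,0,0],-0.02]])

```text
time: 7.22
tool_pos: [0.5143, 0.0339, 0.1313]
tool_rot: [0.001, -0.474, 0.881, -0.002]
contact_force: [4.9, -5.0, -1.4]
gripper_width: 0.452
grasp_force: 60.3
```

The force has vanished and the bolt is dropping. I'll follow it down.

Call:
arm_command(moves=[[-1,[0,0,0.01],0],[-1,[0,0,0.02],0],[-1,[0,0,0.027],0],[-1,[0,0,0.033],0],[-1,[0,0,0.033],0],[-1,[0,0,0.033],0]])

```text
time: 7.72
tool_pos: [0.5144, 0.0339, 0.1272]
tool_rot: [0.0, -0.474, 0.881, -0.002]
contact_force: [0.9, -4.7, 4.0]
gripper_width: 0.454
grasp_force: 62.2
```

```bash
python3 s.py
```

```text
7.7167 p [0.5144 0.0339 0.1272] F [ 0.948  -4.7457  3.9647] T [-0.5728 -0.0007 -0.0077] j [-0.0773 -0.1024  1.9777 -0.0028  1.2637 -2.6341] w 0.45406062301093647 62.19000220298767
toolx [-0.5513 -0.8343  0.0011] z [ 0.0023 -0.0029 -1.    ] shift units [ 0.0009  0.0063 -0.052 ]
```

Call:
arm_command(moves=[[-1,[0,0,0.005],0],[-1,[0,0,0.01],0],[-1,[0,0,0.01],0],[-1,[0,0,0.01],0]])

```text
time: 8.05
tool_pos: [0.5144, 0.0339, 0.127]
tool_rot: [0.0, -0.474, 0.881, -0.002]
contact_force: [-3.0, -6.2, 10.2]
gripper_width: 0.454
grasp_force: 62.8
```

```bash
python3 s.py
```

```text
8.05 p [0.5144 0.0339 0.127 ] F [-3.0067 -6.1723 10.2126] T [-0.4859  0.6182 -0.002 ] j [-0.0772 -0.1018  1.9775 -0.003   1.2637 -2.6341] w 0.4542886352325296 62.818647623062134
toolx [-0.5512 -0.8344  0.0015] z [ 0.0019 -0.003  -1.    ] shift units [ 0.001   0.0065 -0.0533]
```

Call:
arm_command(moves=[[-1,[0,0,0],-0.01],[-1,[0,0,0],-0.01],[-1,[0,0,0],-0.01]])

```text
time: 8.3
tool_pos: [0.5145, 0.0338, 0.127]
tool_rot: [0.0, -0.501, 0.865, -0.002]
contact_force: [-2.8, -5.9, 9.4]
gripper_width: 0.455
grasp_force: 62.6
```

```bash
python3 s.py
python3 - <<'E'
from h import *
b=manip.grab_frame("side")
c=lambda p,x,y:cv2.resize(p["frame"][y:y+75,x:x+100],None,fx=6,fy=6,interpolation=cv2.INTER_CUBIC)
save({"frame":c(b,200,140)},"e.png")
E
```

```text
8.3 p [0.5145 0.0338 0.127 ] F [-2.8244 -5.8632  9.409 ] T [-0.6465  0.5502  0.0131] j [-0.0773 -0.1019  1.9775 -0.0032  1.2634 -2.697 ] w 0.4545063940695387 62.64239430427551
toolx [-0.4977 -0.8674  0.0016] z [ 0.0023 -0.0032 -1.    ] shift units [ 0.0005  0.0072 -0.053 ]
```

View pics/e.png

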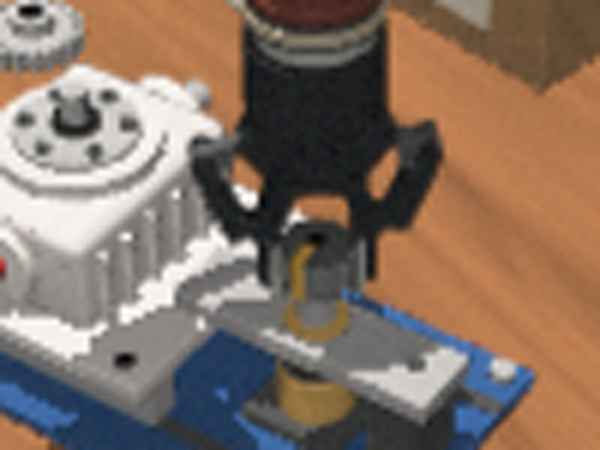

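The side view shows the yellow mark at crop (300,265), now facing -x. That agrees with about 1.5 rad of backward turn and no slip. The bolt has dropped and seated, so I'll turn forward while going down with the thread.

Call:
arm_command(moves=[[-1,[0,0,0.001],0.019],[-1,[0,0,0.002],0.038],[-1,[0,0,0.003],0.057],[-1,[0,0,0.004],0.076],[-1,[0,0,0.005],0.095],[-1,[0,0,0.006],0.114],[-1,[0,0,0.007],0.133],[-1,[0,0,0.008],0.152],[-1,[0,0,0.009],0.171],[-1,[0,0,0.01],0.19],[-1,[0,0,0.01],0.19],[-1,[0,0,0.01],0.19]])

```text
time: 9.35
tool_pos: [0.5139, 0.035, 0.1254]
tool_rot: [0.0, 0.072, 0.997, -0.0]
contact_force: [-5.8, 0.2, 11.5]
gripper_width: 0.448
grasp_force: 62.8
```

```bash
python3 s.py
```

```text
9.35 p [0.5139 0.035  0.1254] F [-5.7871  0.2284 11.4621] T [-0.213   0.8098 -0.1663] j [-0.0762 -0.1002  1.9789 -0.0008  1.2622 -1.5025] w 0.44775240253027215 62.84468650817871
toolx [-0.9896  0.1438 -0.0008] z [ 0.0007 -0.0008 -1.    ] shift units [ 0.0019 -0.0048 -0.0637]
```

Call:
arm_command(moves=[[-1,[0,0,0.001],0.019],[-1,[0,0,0.002],0.038],[-1,[0,0,0.003],0.057],[-1,[0,0,0.004],0.076],[-1,[0,0,0.005],0.095],[-1,[0,0,0.006],0.114],[-1,[0,0,0.007],0.133],[-1,[0,0,0.008],0.152],[-1,[0,0,0.009],0.171],[-1,[0,0,0.01],0.19],[-1,[0,0,0.011],0.209],[-1,[0,0,0.012],0.228],[-1,[0,0,0.013],0.247],[-1,[0,0,0.014],0.266],[-1,[0,0,0.015],0.285],[-1,[0,0,0.016],0.304],[-1,[0,0,0.017],0.323],[-1,[0,0,0.018],0.342],[-1,[0,0,0.019],0.36],[-1,[0,0,0.019],0.36]])

```text
time: 11.02
tool_pos: [0.5159, 0.0356, 0.1229]
tool_rot: [0.001, 0.934, 0.358, 0.003]
contact_force: [4.0, 1.6, 6.1]
gripper_width: 0.449
grasp_force: 62.3
```

```bash
python3 s.py
```

```text
11.0167 p [0.5159 0.0356 0.1229] F [3.9942 1.5888 6.1236] T [ 0.483  -0.2411 -0.0747] j [-0.0758 -0.0959  1.9795  0.0016  1.2512  0.7628] w 0.448839693618558 62.31058716773987
toolx [0.744  0.6682 0.0057] z [ 0.0068  0.001  -1.    ] shift units [-0.0176 -0.004  -0.081 ]
```

Call:
arm_command(moves=[[-1,[0,0,0.001],0.019],[-1,[0,0,0.002],0.038],[-1,[0,0,0.003],0.057],[-1,[0,0,0.004],0.076],[-1,[0,0,0.005],0.095],[-1,[0,0,0.006],0.114],[-1,[0,0,0.007],0.133],[-1,[0,0,0.008],0.152],[-1,[0,0,0.009],0.171],[-1,[0,0,0.01],0.19],[-1,[0,0,0.011],0.209],[-1,[0,0,0.012],0.228],[-1,[0,0,0.013],0.247],[-1,[0,0,0.014],0.266],[-1,[0,0,0.015],0.285],[-1,[0,0,0.016],0.304],[-1,[0,0,0.017],0.32],[-1,[0,0,0.017],0.32],[-1,[0,0,0.017],0.32]])

```text
time: 12.6
tool_pos: [0.5154, 0.0337, 0.1202]
tool_rot: [-0.0, 0.803, -0.595, 0.003]
contact_force: [1.3, -5.0, 7.5]
gripper_width: 0.457
grasp_force: 62.4
```

```bash
python3 s.py
```

```text
12.6 p [0.5154 0.0337 0.1202] F [ 1.2841 -5.036   7.4756] T [-0.6516 -0.0739 -0.1627] j [-0.0773 -0.0927  1.9816 -0.0031  1.2476  2.77  ] w 0.45690919993407014 62.386722564697266
toolx [ 0.291  -0.9567  0.0047] z [ 0.005  -0.0034 -1.    ] shift units [-0.007   0.0106 -0.099 ]
```

Call:
arm_command(moves=[[0.3,[0,0,-0.005],0],[0.3,[0,0,-0.005],0],[0.3,[0,0,-0.005],0],[0.3,[0,0,-0.005],0],[0.3,[0,0,-0.005],0],[0.3,[0,0,-0.005],0]])

```text
time: 13.1
tool_pos: [0.513, 0.0354, 0.1181]
tool_rot: [0.0, 0.804, -0.595, -0.0]
contact_force: [-0.6, 0.9, 1.1]
gripper_width: 0.647
grasp_force: 0.0
```

Call:
arm_command(moves=[[0.3,[0,0,0],-0.3],[0.3,[0,0,0],-0.3],[0.3,[0,0,0],-0.3],[0.3,[0,0,0],-0.3],[0.3,[0,0,0],-0.3],[0.3,[0,0,0],-0.3],[0.3,[0,0,0],-0.3],[0.3,[0,0,0],-0.3],[0.3,[0,0,0],-0.3],[0.3,[0,0,0],-0.3],[0.3,[0,0,0],-0.3],[0.3,[0,0,0],-0.3],[0.3,[0,0,0],-0.3],[0.3,[0,0,0],-0.3],[0.3,[0,0,0],-0.3],[0.3,[0,0,0],-0.3],[0.3,[0,0,0],-0.3],[0.3,[0,0,0],-0.3]])

```text
time: 14.6
tool_pos: [0.5133, 0.0353, 0.1185]
tool_rot: [-0.0, 0.954, 0.299, -0.0]
contact_force: [-0.0, -0.4, 0.1]
gripper_width: 0.649
grasp_force: 0.0
```

```bash
python3 s.py
python3 - <<'E'
from h import *
b=manip.grab_frame("side")
c=lambda p,x,y:cv2.resize(p["frame"][y:y+75,x:x+100],None,fx=6,fy=6,interpolation=cv2.INTER_CUBIC)
save({"frame":c(b,200,140)},"f.png")
E
```

```text
14.6 p [0.5133 0.0353 0.1185] F [-0.0043 -0.413   0.0925] T [ 0.0075 -0.0248 -0.0271] j [-0.076  -0.0925  1.9843  0.      1.25    0.8869] w 0.6489236824011877 0.0
toolx [ 0.8209  0.5711 -0.0001] z [-0.0002  0.     -1.    ] shift units [-0.0027  0.0065 -0.1099]
```

View pics/f.png

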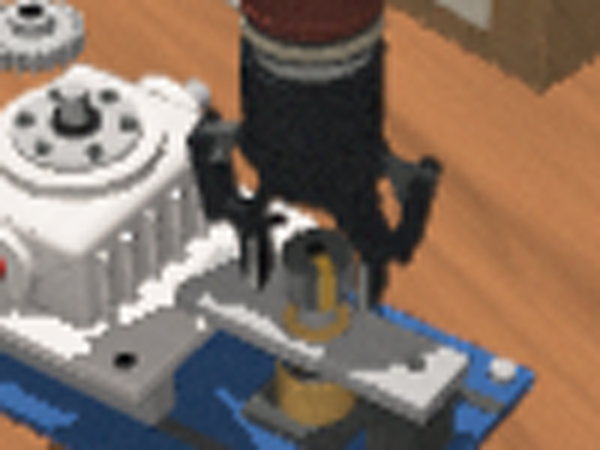

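The side view shows the mark at crop (325,270), slightly right of the camera-facing direction. That matches about 313° forward. I'll regrasp and finish the remaining 0.13 turn.

Call:
arm_command(moves=[[-1,[0,0,0],0],[-1,[0,0,0],0],[-1,[0,0,0],0],[-1,[0,0,0],0],[-1,[0,0,0],0],[-1,[0,0,0],0],[-1,[0,0,0],0]])

```text
time: 15.23
tool_pos: [0.5141, 0.0342, 0.1192]
tool_rot: [0.001, 0.954, 0.3, 0.001]
contact_force: [2.2, -5.0, 0.7]
gripper_width: 0.449
grasp_force: 60.2
```

Call:
arm_command(moves=[[-1,[0,0,0.001],0.015],[-1,[0,0,0.002],0.03],[-1,[0,0,0.003],0.05],[-1,[0,0,0.004],0.07],[-1,[0,0,0.005],0.09],[-1,[0,0,0.006],0.11],[-1,[0,0,0.007],0.13],[-1,[0,0,0.007],0.13],[-1,[0,0,0.007],0.13],[-1,[0,0,0.007],0.13]])

```text
time: 16.07
tool_pos: [0.514, 0.0351, 0.1181]
tool_rot: [0.0, 0.995, -0.102, 0.001]
contact_force: [2.9, -2.4, 1.5]
gripper_width: 0.456
grasp_force: 60.4
```

```bash
python3 s.py
python3 - <<'E'
from h import *
b=manip.grab_frame("side")
c=lambda p,x,y:cv2.resize(p["frame"][y:y+75,x:x+100],None,fx=6,fy=6,interpolation=cv2.INTER_CUBIC)
save({"frame":c(b,200,140)},"g.png")
E
```

```text
16.0667 p [0.514  0.0351 0.1181] F [ 2.9188 -2.4352  1.5191] T [-0.5235 -0.3518 -0.0465] j [-0.0762 -0.0914  1.9841 -0.0005  1.2472  1.6989] w 0.4560376647418715 60.38978397846222
toolx [ 0.9792 -0.2028  0.0018] z [ 0.0017 -0.0006 -1.    ] shift units [-0.0019  0.0056 -0.1127]
```

View pics/g.png

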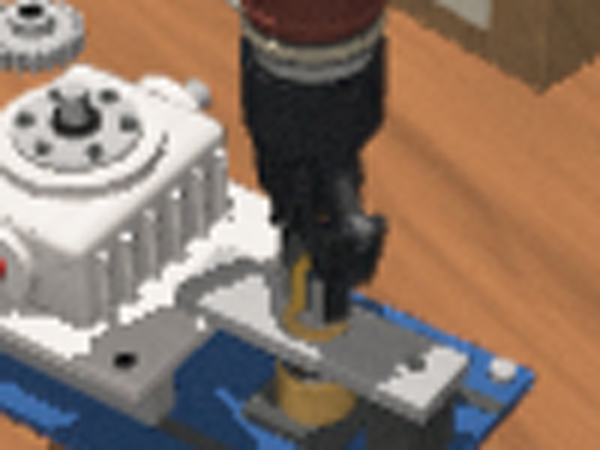

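The mark is back at crop (300,268), the same direction as at the drop. That makes one full turn forward (6.28 rad), with the grip still held and the forces low.

```bash
python3 -c "
from plant import manip
s=manip.state();print(abs(s['joint_vel']).max());print(manip.job_done())"
```

```text
0.00812309911280246
the job is handed in; nothing more can be done
None
```

I turned the bolt backward about 1.5 rad until it dropped into the thread, then one full turn forward (6.28 rad, with one regrasp), and handed the job in at about 16 s with the head still gripped and at rest.

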